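# Shut the paint cabinet and hold its new pull for fastening

### The job

Push the little paint cabinet's door shut until it seats on its catch, and only then pick up the loose wooden door pull (the block with the finger groove). Hold the pull upright and off the table, with its flat back flush and centred on the steel plate of the shut door, and press it there with a steady push of about 10 newtons so that somebody can screw it on. Finish while still holding and pressing it, never push it harder than 25 newtons, and leave the other things where they are.

Things in the scene. Friction and masses are not known exactly. Their poses are not given: they have to be found in the camera images.
- cabinet: Fixed plywood cabinet, 240 deep (its x) by 256 wide (its y) by 165 tall; origin at the centre of its underside, on the table; its x axis points from the front to the back; the front faces roughly to the robot's left (+y), the back to its right. The open front edges of its walls lie at x = -120. Its door is inset in the front.
- door (a joint): Door angle, rad: 0 = shut on its catch, positive = open (swings out to the front). Hinged at the cabinet's +y side (far from the robot), no handle. A sprung roller catch resists from about 0.06 to 0.025 (about 6 N pushed at the steel plate), then draws the door to about 0 and keeps it. Past that it gives on a sprung bumper, about 3 N per mm at the plate, solid at about -0.05.
- hinge (a point): Point on the door's vertical hinge axis, at the cabinet's underside (z = 0); axes those of the cabinet. In the shut state the door leaf runs from here 222 mm along -y; it is 15 thick, from 14 to 151 above the table, its front face 8 in front (-x) of the hinge axis.
- door_edge (a point): Point on the front face of the door at its free edge, half way up (82 above the table); 222 mm from the hinge axis along the leaf. Moves with the door.
- plate (a point): Centre of the front face of the bare steel mounting plate on the door's front (54 wide, 74 tall, 3 thick, standing proud of the door leaf), 165 mm from the hinge axis along the leaf, 57 from the free edge, 105 above the table. Moves and turns with the door: its x axis points square into the door, y along the leaf to the hinge, z up.
- pull: The door pull: loose wooden block standing on the table, 30 deep (its x), 46 wide (y), 70 tall, 55 to 115 g. Origin at the centre of its underside. Its front (-x) has a groove 16 deep across its width, 27 to 43 up, and two dark screw holes; its back (+x) is flat and at the start faces roughly to the robot's right. Grip the side faces, 46 apart, best in the upper 27.
- pull_back (a point): Centre of the pull's flat back face, 35 above its underside and 15 along its x from its centre line; axes those of the pull (x points out of the back).
- offcut: Bystander: plain wooden offcut, 50 x 35 x 90 tall, no groove. Origin under its centre.
- paint_jar: Bystander: paint jar with lid, diameter 52, 75 tall. Origin under its centre.
- brush_pot: Bystander: white pot of brushes, diameter 72, 95 tall with brushes to 200. Origin under its centre.
- tape_roll: Bystander: roll of tape lying flat, diameter 90, 25 tall. Origin under its centre.
- paint_tube: Bystander: metal paint tube lying flat, 100 x 32 x 18. Origin under its centre.
- ink_bottle: Bystander: ink bottle, diameter 40, 70 tall, on top of the cabinet towards its back. Origin under its centre.
- flat_brush: Bystander: brush lying on the table to the left. Origin under its middle.

How it is judged:
On the way, in this order (a step that is already met when the one before it is completed fails the run):
1. the door is shut and seated on its catch (the pull still standing on the table) (value of joint door below 0.015 rad and height (world z) of pull below 0.01 m), for 0.3 s.
2. the pull is picked up off the table (height (world z) of pull above 0.03 m), for 0.2 s.
At the end, for the whole second after the job is handed in: Door on its catch (under 0.015 rad); the pull, held by the gripper 50 mm or more off the table and still, has its back on the plate (4 mm), centred to 10 mm, square to 0.1 rad, upright to 0.12 rad, pressed with 5 to 16 N through the last second (value of joint door below 0.015 rad and x of pull_back in the frame of plate between -0.004 and 0.004 m and y of pull_back in the frame of plate between -0.01 and 0.01 m and z of pull_back in the frame of plate between -0.01 and 0.01 m and angle between the x axis of pull and the x axis of plate, either way round below 0.1 rad and angle between pull's own z axis and vertical below 0.12 rad and contact force between pull and cabinet between 5 and 16 N and contact force between pull and the fingers above 3 N and height (world z) of pull above 0.05 m and linear speed of pull below 0.02 m/s); the arm keeps its last pose, push and grip.
It fails at once if a bystander is moved more than 30 mm (distance of any of offcut, paint_jar, brush_pot, tape_roll, paint_tube, ink_bottle, flat_brush from where it was at the start of the episode above 0.03 m).
It fails at once if the pull is pushed on the cabinet with more than 25 N (contact force between pull and cabinet above 25 N).
It also fails if it takes over 61 s, if anything falls off the work surface, if the arm or the gripper's body presses on something with over 40 N, if the wrist force passes 120 N, or if a joint passes its speed limit or range.

### The arm

A 7-joint arm with a two-finger parallel gripper is mounted at the origin on the work surface. World frame = base frame: x ahead of the robot, y to its left, z up, the work surface at z = 0. Lengths are in m, angles in rad, forces in N, time in s.
With the tool pointing down it reaches from about 0.4 to 0.925 m from the base axis. Payload 5.6 kg.
Tool frame: the origin (TCP) lies on the centre line of the jaws, within the pads' length; the fingertips stand 19 mm ahead of it and the grasp point (between the pads) is the TCP; z points along the fingers, y is the direction in which the jaws open and shut (so a half turn about z gives the same grasp; the last joint's range is limited). The gripper opens to 85 mm and grips with 20 to 120 N. Pads are 22 mm wide; open, the fingers measure 114 mm over their backs; the gripper's body (76 mm by 85 mm) begins 54 mm behind the grasp point. The pads swing forward as they close: fully open they stand 13 mm farther back than shut.
Start: joints at [-1.266, 0.468, -0.012, 1.603, 0.006, 1.071, -0.056], TCP at [0.222, 0.611, 0.224] pointing down, gripper open.
Joint ranges: [-2.53, 2.53], [-0.31, 2.02], [-1.57, 1.55], [0.28, 2.44], [-1.29, 4.43], [0.15, 1.84], [-2.92, 2.92]. Speed limits (rad/s): [2.57, 2.57, 3.14, 3.14, 3.14, 3.14, 3.14].

### API

Orientations are given as a 3x3 rotation matrix whose columns are the frame's x, y, z axes.
In Python, from rig import observe, read_camera, robot gives the robot as it stands.
- The arm moves only by the tool servo_tool, never from a script. Its argument "rows" is a list of rows, each an object with "slide": the shift along the tool's x, y, z in m, a list of three; "spin": the turn about the tool's z in degrees. A call has 1 to 8 rows; each row is the pose to reach, as a shift and turn from the pose measured when the call began, along the tool's axes at that moment; what a row does not reach only later rows make up. A row lasts 1/8 s, in which the tool goes at most 62.5 mm and 10.7 degrees, less where a joint would pass 70% of its speed; a pose out of reach is approached as far as the arm can. A call with a gripper value outside its range is refused whole. "fingers" is the opening, from 0 (shut) to 1 (fully open), set as the call begins (left out, the last holds). The fingers move at their own pace and stop on an object; "force" is the grip in N (left out, the last holds). Time passes only in rows, so rows that repeat a pose let the fingers close. It gives the time, the measured TCP pose, the force and the opening at its end, in the units of the state.
- observe(): the state, without advancing time (a new reading comes with each control period).
- read_camera(name): name is "side" or "top"; returns a dict with "img" (400x640x3 uint8, red, green, blue), "z_map" (400x640 float32, m along the optical axis (not along the pixel's ray), 0 where there is no reading), "camera_matrix" (3x3 intrinsics, pixels), "pose" (4x4, takes a point from camera to world coordinates). Camera axes: x right, y up, looking along -z (the intrinsics and any distortion apply to the point x, -y, -z); pixel columns grow to the right and rows downward; lengths in m; the calibration is good to about 2 mm. A picture is of the moment at which its call begins.
- robot.hand_in(): hands the job in, once; it reports no verdict.
The state is a dict: "t": time; "joints": joint angles; "joint_velocities": joint speeds; "effort": joint torques, N m; "tool_pos": TCP position; "tool_rot": TCP orientation; "ft_force": force on the tool from outside, world axes, zero at the start; "torque": the same for the moment, N m; "grip_width": finger opening in m.
Only numpy, scipy, OpenCV 4.12 (cv2) and the standard library are available. Lean on these libraries where they do the work, as an engineer would, in place of code of your own. Each camera call takes 0.05 s, during which the arm holds its last target. There are 200 camera calls.

## Working session

There is one attempt and no reset: what is moved stays moved. The work goes in short steps, Python scripts to look and compute and a tool call to move; the robot and the scene stay as the last step left them, time stands still between calls to the robot, and variables do not carry over. Pictures are saved under pics/ and viewed, about 8 in all and at most 12, crops included, and the job is handed in when it is done.

Besides the shell and the picture viewer there is one more tool, called after "Call:" as name([rows], argument=value, ...), one row to a line, values as JSON. servo_tool: Moves the arm, as the interface text tells. Its arguments: {"type":"object","properties":{"rows":{"type":"array","items":{"type":"object","properties":{"slide":{"type":"array","items":{"type":"number"}},"spin":{"type":"number"}}}},"fingers":{"type":"number"},"force":{"type":"number"}},"required":["rows"]}

```bash
mkdir -p pics; ls; cat > h.py <<'E'
import numpy as np,cv2
from rig import observe,read_camera,robot
def cloud(c):
    K=c["camera_matrix"];z=c["z_map"];v,u=np.mgrid[:400,:640]
    p=np.stack([(u-K[0,2])/K[0,0]*z,-(v-K[1,2])/K[1,1]*z,-z],-1)
    P=c["pose"];w=p@P[:3,:3].T+P[:3,3];w[z==0]=np.nan;return w
def grab(n):
    c=read_camera(n);w=cloud(c);np.savez("pics/"+n+".npz",w=w,img=c["img"]);return c,w
E
python3 - <<'E'
from h import *
for n in("top","side"):
    c,w=grab(n);cv2.imwrite(f"pics/{n}0.png",c["img"][:,:,::-1]);print(n,c["pose"].round(3),c["camera_matrix"].round(1),{k:0 for k in c})
o=observe();print(o["tool_pos"],o["tool_rot"],o["ft_force"],o["grip_width"],o["t"])
E
```

```text
pics
top [[ 0.011  0.981 -0.194  0.305]
 [-1.     0.013  0.009  0.061]
 [ 0.012  0.193  0.981  1.326]
 [ 0.     0.     0.     1.   ]] [[426.1   0.  318.5]
 [  0.  426.1 198.1]
 [  0.    0.    1. ]] {'img': 0, 'z_map': 0, 'camera_matrix': 0, 'pose': 0}
side [[-0.999  0.029 -0.025  0.52 ]
 [-0.037 -0.536  0.843  0.891]
 [ 0.011  0.844  0.537  0.649]
 [ 0.     0.     0.     1.   ]] [[420.3   0.  312.8]
 [  0.  420.3 200.4]
 [  0.    0.    1. ]] {'img': 0, 'z_map': 0, 'camera_matrix': 0, 'pose': 0}
[0.22138826 0.61059361 0.22271149] [[-9.40114961e-01  3.40857188e-01 -4.86361885e-04]
 [ 3.40857529e-01  9.40113710e-01 -1.53559703e-03]
 [-6.61838080e-05 -1.60941785e-03 -9.99998703e-01]] [ 0.0662627  0.7208565 -0.2522582] 0.08529027687167932 0.1
```

View pics/top0.png

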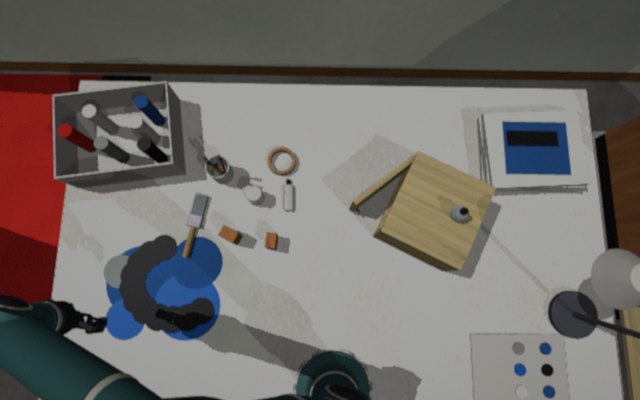

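View pics/side0.png

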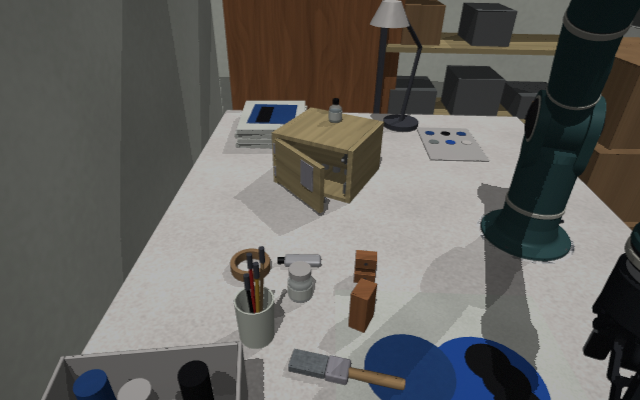

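The top view shows the open cabinet at about (435,210), with the door from (415,155) to (355,208). There are two orange blocks at (231,235) and (272,240). In the side view the farther one at (366,265) has the groove, so the pull is (272,240) in the top view and the offcut is (231,235).

```bash
cat > m.py <<'E'
from h import *
for n in("top","side"):
    d=np.load(f"pics/{n}.npz");w=d["w"];hsv=cv2.cvtColor(d["img"],cv2.COLOR_RGB2HSV)
    m=(hsv[...,0]<14)&(hsv[...,1]>110)&(w[...,2]>.012)&(w[...,2]<.11)&(w[...,0]>.2)
    k,l,s,c=cv2.connectedComponentsWithStats(m.astype(np.uint8))
    for i in range(1,k):
        if s[i,4]<40: continue
        q=w[l==i];zt=np.nanpercentile(q[:,2],95);t=q[q[:,2]>zt-.008]
        r=cv2.minAreaRect((t[:,:2]*1000).astype(np.float32))
        print(n,"blk",c[i].round(),s[i,4],"ztop",zt.round(4),r)
    z=w[...,2]
    for nm,mm in(("cab",(abs(z-.165)<.006)),("door",(abs(z-.151)<.006))):
        mm=mm&(w[...,1]<.1)&(w[...,1]>-.4)&(w[...,0]>.3)
        mm=cv2.morphologyEx(mm.astype(np.uint8),cv2.MORPH_OPEN,np.ones((2,2)))
        k,l,s,c=cv2.connectedComponentsWithStats(mm)
        for i in range(1,k):
            if s[i,4]>60:
                r=cv2.minAreaRect((w[l==i][:,:2]*1000).astype(np.float32));print(n,nm,s[i,4],cv2.boxPoints(r).round(0).tolist(),r[1],r[2], np.nanmedian(w[l==i][:,2]).round(4))
E
python3 m.py
```

```text
top blk [ 86. 143.] 187 ztop 0.1067 ((715.5270385742188, 764.37646484375), (11.86737060546875, 34.26201629638672), 63.471107482910156)
top cab 7207 [[317.0, -380.0], [539.0, -492.0], [668.0, -238.0], [447.0, -125.0]] (285.61431884765625, 248.4995574951172) 63.067047119140625 0.165
top door 401 [[519.0, -55.0], [656.0, -226.0], [664.0, -219.0], [527.0, -48.0]] (10.957252502441406, 218.90121459960938) 38.676429748535156 0.1501
side blk [303.  64.] 2771 ztop 0.1053 ((652.7271728515625, -1373.3546142578125), (74.90701293945312, 782.5333862304688), 86.00501251220703)
side blk [386.  66.] 75 ztop 0.106 ((211.1073760986328, -1370.84375), (18.199939727783203, 15.075392723083496), 7.869943141937256)
side blk [363. 289.] 1546 ztop 0.09 ((439.0063781738281, 313.6291809082031), (52.029415130615234, 34.627777099609375), 66.52775573730469)
side blk [253. 299.] 94 ztop 0.1071 ((641.3519287109375, 354.2196350097656), (5.5151591300964355, 35.10758972167969), 12.407919883728027)
side cab 301 [[1372.0, -404.0], [1384.0, -405.0], [1390.0, -92.0], [1379.0, -92.0]] (312.7159423828125, 11.622062683105469) 88.7657470703125 0.1609
side cab 2664 [[99.0, -547.0], [286.0, -700.0], [670.0, -228.0], [482.0, -75.0]] (608.370849609375, 241.74057006835938) 50.88351821899414 0.164
side door 312 [[1375.0, -405.0], [1383.0, -405.0], [1385.0, -82.0], [1376.0, -82.0]] (322.6318664550781, 8.589520454406738) 89.76956939697266 0.1467
side door 122 [[245.0, -677.0], [290.0, -690.0], [455.0, -120.0], [409.0, -107.0]] (593.168701171875, 47.2222900390625) 73.8717041015625 0.1445
side door 293 [[517.0, -299.0], [669.0, -301.0], [673.0, -46.0], [520.0, -44.0]] (254.93739318847656, 152.42041015625) 89.28681945800781 0.1496
```

```bash
cat > m2.py <<'E'
from h import *
def rect(q):
    r=cv2.minAreaRect((q*1000).astype(np.float32));return np.round(r[0],1),np.round(r[1],1),round(r[2],1)
for n in("top","side"):
    d=np.load(f"pics/{n}.npz");w=d["w"];img=d["img"].astype(int);z=w[...,2]
    reg=(w[...,0]>.3)&(w[...,0]<.8)
    o=(img[...,0]>1.5*img[...,2])&reg&(w[...,1]>.1)&(w[...,1]<.45)
    for a,b in((.064,.076),(.084,.096)):
        m=(o&(z>a)&(z<b)).astype(np.uint8)
        k,l,s,c=cv2.connectedComponentsWithStats(m)
        for i in range(1,k):
            if s[i,4]>15: print(n,a,c[i].round(),s[i,4],rect(w[l==i][:,:2]),np.nanmedian(z[l==i]).round(4))
    m=(abs(z-.165)<.005)&reg&(w[...,1]<0)&(w[...,1]>-.5)
    m=cv2.erode(cv2.morphologyEx(m.astype(np.uint8),cv2.MORPH_CLOSE,np.ones((3,3))),np.ones((3,3)))
    k,l,s,c=cv2.connectedComponentsWithStats(m);i=1+np.argmax(s[1:,4])
    q=w[l==i];q=q[np.isfinite(q[:,0])];print(n,"cab",s[i,4],rect(q[:,:2]))
    for th in(-26.8,-28,-29.5,-31):
        e=np.array([np.cos(np.radians(th)),np.sin(np.radians(th))]);f=np.array([e[1],-e[0]])
        print(th,np.percentile(q[:,:2]@e,[0,1,99,100]).round(4),np.percentile(q[:,:2]@f,[0,1,99,100]).round(4))
    f=(z>.05)&(z<.145)&reg&(w[...,1]>-.24)&(w[...,1]<0)
    if n=="side":
        # door front plane: fit line through side face
        Q=w[f&(w[...,1]>-.24)];Q=Q[:,:2]
        best=None;rng=np.random.default_rng(0)
        for _ in range(300):
            a,b=Q[rng.choice(len(Q),2)];t=b-a;L=np.hypot(*t)
            if L<.05: continue
            nn=np.array([-t[1],t[0]])/L;inl=abs((Q-a)@nn)<.003
            if best is None or inl.sum()>best.sum(): best=inl
        B=Q[best];v=cv2.fitLine(B.astype(np.float32),cv2.DIST_HUBER,0,.01,.01).ravel();print("door line",v,len(B),len(Q))
        s=(B-v[2:])@v[:2];print(v[2:]+v[:2]*s.min(),v[2:]+v[:2]*s.max())
E
python3 m2.py
```

```text
top 0.064 [271. 240.] 151 (array([424.3, 188.8]), array([28.8, 45. ]), 85.5) 0.0699
top 0.084 [228. 234.] 187 (array([440.1, 310.3]), array([50., 32.]), 64.3) 0.0903
top cab 7104 (array([ 507.3, -283.8]), array([234.3, 250.9]), 64.2)
-26.8 [0.4538 0.4587 0.7028 0.708 ] [-0.0933 -0.0898  0.1389  0.1436]
-28 [0.4525 0.459  0.7034 0.7104] [-0.1077 -0.1024  0.1269  0.1339]
-29.5 [0.4505 0.458  0.7042 0.7131] [-0.1259 -0.1186  0.1133  0.1217]
-31 [0.4474 0.4564 0.7055 0.7152] [-0.144  -0.1353  0.0996  0.1094]
side 0.064 [366. 256.] 226 (array([425. , 191.4]), array([33.1, 43.2]), 85.7) 0.069
side 0.064 [362. 303.] 108 (array([433.1, 326.1]), array([54.5, 25.6]), 28.4) 0.0701
side 0.064 [259. 307.] 26 (array([630.5, 352.9]), array([21. ,  5.8]), 80.1) 0.0721
side 0.084 [364. 290.] 384 (array([439.4, 313.5]), array([52.1, 34.4]), 65.1) 0.0892
side 0.084 [253. 295.] 19 (array([643.1, 340. ]), array([6.7, 3.6]), 42.8) 0.0908
side 0.084 [260. 298.] 19 (array([628.4, 345.8]), array([5.9, 3.1]), 5.1) 0.0898
side cab 2419 (array([ 509. , -278.4]), array([238.4, 247.9]), 64.0)
-26.8 [0.4551 0.4586 0.7004 0.7048] [-0.1014 -0.0959  0.1306  0.139 ]
-28 [0.4537 0.4583 0.7006 0.7065] [-0.1153 -0.108   0.1191  0.1286]
-29.5 [0.4508 0.4569 0.701  0.7087] [-0.1326 -0.1245  0.1049  0.1155]
-31 [0.4476 0.4551 0.7016 0.7105] [-0.1498 -0.1411  0.0916  0.103 ]
door line [ 0.6108968  -0.79171026  0.59856856 -0.12982512] 1331 2539
[ 0.53049118 -0.04159817] [ 0.67766892 -0.23233763]
```

Call:
servo_tool([
  {"slide":[-0.04,-0.025,-0.02],"spin":9},
  {"slide":[-0.08,-0.05,-0.04],"spin":18},
  {"slide":[-0.125,-0.08,-0.04],"spin":27},
  {"slide":[-0.165,-0.105,-0.04],"spin":36},
  {"slide":[-0.21,-0.13,-0.04],"spin":45},
  {"slide":[-0.25,-0.16,-0.04],"spin":54},
  {"slide":[-0.29,-0.185,-0.04],"spin":63},
  {"slide":[-0.33,-0.21,-0.04],"spin":72},
], fingers=0)

```text
t: 1.1
tool_pos: [0.4606, 0.2993, 0.2629]
tool_rot: [[0.039, 0.999, -0.001], [0.999, -0.039, -0.002], [-0.002, -0.001, -1.0]]
ft_force: [0.7, 0.4, -0.6]
grip_width: 0.0
```

```bash
cat > go.py <<'E'
import sys
from h import *
def to(x,y,z,yaw=None):
    o=observe();R=np.array(o["tool_rot"]);p=np.array(o["tool_pos"])
    d=R.T@(np.array([x,y,z])-p);a=np.degrees(np.arctan2(R[1,1],R[0,1]))
    print("slide",d.round(4),"spin",None if yaw is None else round((a-yaw+180)%360-180,2))
def st():
    o=observe();R=np.array(o["tool_rot"]);print("t",round(o["t"],2),"pos",np.round(o["tool_pos"],4),"yawY",np.degrees(np.arctan2(R[1,1],R[0,1])).round(2),"zax",R[:,2].round(4),"F",np.round(o["ft_force"],2),"w",round(o["grip_width"],4),"j",np.round(o["joints"],2))
if __name__=="__main__":
    st()
    for a in sys.argv[1:]: to(*map(float,a.split(",")))
E
python3 go.py 0.58,-0.02,0.25,-25.9 0.58,-0.02,0.128,-25.9
```

```text
t 1.1 pos [0.4606 0.2993 0.2629] yawY -2.22 zax [-8.0e-04 -1.6e-03 -1.0e+00] F [ 0.71  0.43 -0.6 ] w 0.0 j [-0.94  0.26  0.36  1.83 -0.1   1.07 -0.58]
slide [-0.3144  0.1317  0.0133] spin 23.68
slide [-0.3142  0.1317  0.1353] spin 23.68
```

Call:
servo_tool([
  {"slide":[-0.05,0.02,0],"spin":4},
  {"slide":[-0.1,0.04,0],"spin":8},
  {"slide":[-0.15,0.06,0],"spin":12},
  {"slide":[-0.2,0.085,0],"spin":16},
  {"slide":[-0.26,0.11,0.02],"spin":20},
  {"slide":[-0.314,0.132,0.05],"spin":23.7},
  {"slide":[-0.314,0.132,0.1],"spin":23.7},
  {"slide":[-0.314,0.132,0.135],"spin":23.7},
])

```text
t: 2.1
tool_pos: [0.5792, -0.0214, 0.1258]
tool_rot: [[0.44, 0.898, -0.003], [0.898, -0.44, -0.002], [-0.004, -0.002, -1.0]]
ft_force: [-0.3, 0.8, 0.4]
grip_width: -0.0002
```

```bash
python3 go.py 0.56,-0.045,0.128,-25.9 0.52,-0.089,0.128,-25.9 0.493,-0.108,0.128,-25.9 0.485,-0.124,0.128,-25.9
```

```text
t 2.1 pos [ 0.5792 -0.0214  0.1258] yawY -26.08 zax [-0.0034 -0.0024 -1.    ] F [-0.28  0.75  0.41] w -0.0002 j [-0.43  0.51  0.53  1.88 -0.33  0.84 -0.19]
slide [-0.0296 -0.0069 -0.002 ] spin -0.18
slide [-0.0867 -0.0234 -0.0018] spin -0.18
slide [-0.1157 -0.0393 -0.0017] spin -0.18
slide [-0.1335 -0.0395 -0.0016] spin -0.18
```

Call:
servo_tool([
  {"slide":[-0.015,-0.004,-0.002],"spin":0},
  {"slide":[-0.03,-0.007,-0.002],"spin":0},
  {"slide":[-0.045,-0.011,-0.002],"spin":0},
  {"slide":[-0.06,-0.016,-0.002],"spin":0},
  {"slide":[-0.075,-0.02,-0.002],"spin":0},
  {"slide":[-0.09,-0.026,-0.002],"spin":0},
  {"slide":[-0.105,-0.033,-0.002],"spin":0},
  {"slide":[-0.115,-0.039,-0.002],"spin":0},
])

```text
t: 3.1
tool_pos: [0.4925, -0.1085, 0.1283]
tool_rot: [[0.44, 0.898, -0.004], [0.898, -0.44, -0.003], [-0.004, -0.002, -1.0]]
ft_force: [0.7, 0.9, 0.0]
grip_width: -0.0002
```

Call:
servo_tool([
  {"slide":[-0.002,0,0],"spin":0},
  {"slide":[-0.004,0,0],"spin":0},
  {"slide":[-0.006,0,0],"spin":0},
  {"slide":[-0.006,0,0],"spin":0},
])

```text
t: 3.6
tool_pos: [0.4899, -0.1144, 0.1283]
tool_rot: [[0.44, 0.898, -0.004], [0.898, -0.44, -0.003], [-0.005, -0.002, -1.0]]
ft_force: [-0.4, 0.7, -0.1]
grip_width: -0.0001
```

```bash
python3 go.py; python3 - <<'E'
from h import *
c,w=grab("top");cv2.imwrite("pics/t1.png",cv2.resize(c["img"][120:290,320:520,::-1],None,fx=3,fy=3))
E
```

```text
t 3.6 pos [ 0.4899 -0.1144  0.1283] yawY -26.13 zax [-0.0037 -0.0035 -1.    ] F [-0.4  0.7 -0.1] w -0.0001 j [-0.31  0.39  0.57  2.07 -0.29  0.77 -0.02]
```

View pics/t1.png

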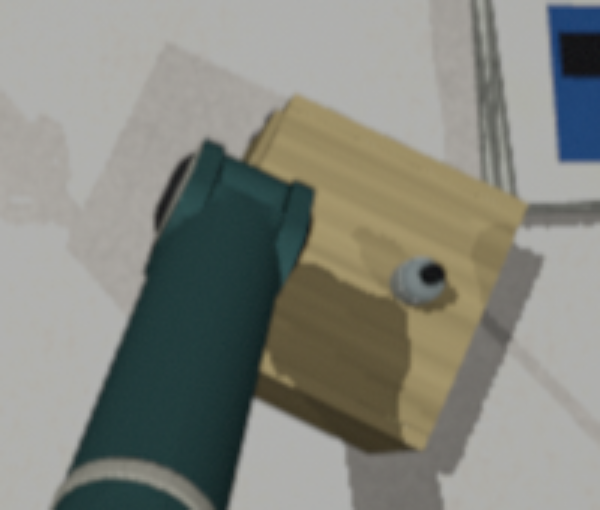

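The arm hides the front, and the door looks almost shut: a strip shows at (262,135). I'll keep pushing in small steps.

Call:
servo_tool([
  {"slide":[-0.002,0,0]},
  {"slide":[-0.004,0,0]},
])

```text
schema error: expected keys slide, spin
```

Call:
servo_tool([
  {"slide":[-0.002,0,0]},
  {"slide":[-0.004,0,0]},
])

```text
schema error: expected keys slide, spin
```

Call:
servo_tool([
  {"slide":[-0.002,0,0]},
  {"slide":[-0.003,0,0]},
])

```text
schema error: expected keys slide, spin
```

Call:
servo_tool([
  {"slide":[-0.002,0,0],"spin":0},
  {"slide":[-0.004,0,0],"spin":0},
])

```text
t: 3.9
tool_pos: [0.4882, -0.1185, 0.1283]
tool_rot: [[0.441, 0.898, -0.004], [0.898, -0.441, -0.004], [-0.005, -0.001, -1.0]]
ft_force: [-0.3, -0.1, 0.4]
grip_width: -0.0
```

Call:
servo_tool([
  {"slide":[-0.002,0,0],"spin":0},
  {"slide":[-0.004,0,0],"spin":0},
])

```text
t: 4.15
tool_pos: [0.4869, -0.1211, 0.1283]
tool_rot: [[0.44, 0.898, -0.003], [0.898, -0.44, -0.003], [-0.004, -0.001, -1.0]]
ft_force: [1.3, 5.9, -0.5]
grip_width: 0.0001
```

Call:
servo_tool([
  {"slide":[-0.001,0,0],"spin":0},
  {"slide":[-0.003,0,0],"spin":0},
])

```text
t: 4.4
tool_pos: [0.4863, -0.1223, 0.1284]
tool_rot: [[0.439, 0.898, -0.002], [0.898, -0.439, -0.001], [-0.002, -0.001, -1.0]]
ft_force: [3.0, 7.3, -0.8]
grip_width: 0.0002
```

Call:
servo_tool([
  {"slide":[-0.002,0,0],"spin":0},
  {"slide":[-0.004,0,0],"spin":0},
])

```text
t: 4.65
tool_pos: [0.4857, -0.1235, 0.1284]
tool_rot: [[0.437, 0.899, -0.0], [0.899, -0.437, 0.002], [0.001, -0.001, -1.0]]
ft_force: [5.2, 9.7, -3.0]
grip_width: -0.0003
```

Call:
servo_tool([
  {"slide":[-0.002,0,0],"spin":0},
  {"slide":[-0.004,0,0],"spin":0},
])

```text
t: 4.9
tool_pos: [0.4854, -0.1241, 0.1285]
tool_rot: [[0.435, 0.9, 0.001], [0.9, -0.435, 0.005], [0.005, -0.001, -1.0]]
ft_force: [5.7, 10.7, -3.0]
grip_width: -0.0001
```

Call:
servo_tool([
  {"slide":[-0.002,0,0],"spin":0},
  {"slide":[-0.004,0,0],"spin":0},
])

```text
t: 5.15
tool_pos: [0.4852, -0.1244, 0.1285]
tool_rot: [[0.432, 0.902, 0.003], [0.902, -0.432, 0.008], [0.009, -0.0, -1.0]]
ft_force: [5.8, 11.9, -2.7]
grip_width: -0.0002
```

Call:
servo_tool([
  {"slide":[0.02,0,0],"spin":0},
  {"slide":[0.07,0,0],"spin":0},
  {"slide":[0.11,0,-0.04],"spin":0},
  {"slide":[0.15,0,-0.08],"spin":0},
  {"slide":[0.2,0,-0.12],"spin":0},
  {"slide":[0.26,0,-0.12],"spin":0},
], fingers=1)

```text
t: 5.9
tool_pos: [0.5998, 0.1083, 0.2549]
tool_rot: [[0.435, 0.9, 0.01], [0.9, -0.435, 0.008], [0.012, 0.006, -1.0]]
ft_force: [0.8, -0.5, 0.3]
grip_width: 0.0854
```

```bash
python3 go.py; python3 - <<'E'
from h import *
c,w=grab("top");t=cv2.resize(c["img"][120:290,320:520,::-1],None,fx=3,fy=3)
c2,w2=grab("side");s=cv2.resize(c2["img"][90:230,230:430,::-1],None,fx=3,fy=3)
cv2.imwrite("pics/s2.png",s);cv2.imwrite("pics/t2.png",t)
E
python3 m2.py
```

```text
t 5.9 pos [0.5998 0.1083 0.2549] yawY -25.8 zax [ 0.0102  0.0085 -0.9999] F [ 0.82 -0.47  0.31] w 0.0854 j [-0.65  0.39  0.55  1.71 -0.23  1.09 -0.48]
top 0.084 [228. 234.] 185 (array([440. , 310.2]), array([48.4, 32. ]), 64.1) 0.0903
top cab 7105 (array([ 507.5, -284.1]), array([234.7, 251.3]), 64.1)
-26.8 [0.4543 0.4588 0.7027 0.7078] [-0.0935 -0.0899  0.1386  0.1435]
-28 [0.4527 0.4589 0.7034 0.7101] [-0.1079 -0.1022  0.1271  0.1335]
-29.5 [0.4504 0.4582 0.7042 0.7129] [-0.1261 -0.1184  0.1129  0.1212]
-31 [0.4477 0.4568 0.7052 0.7153] [-0.1442 -0.1351  0.0992  0.1089]
side 0.064 [366. 256.] 224 (array([424.8, 190.5]), array([31.4, 42.9]), 86.8) 0.0692
side 0.064 [362. 303.] 113 (array([432.9, 325.7]), array([54.6, 25.7]), 28.2) 0.0701
side 0.064 [259. 308.] 27 (array([631.3, 353.9]), array([19.7,  5.5]), 78.0) 0.0728
side 0.084 [364. 290.] 387 (array([439.1, 313.8]), array([51.3, 35.2]), 67.3) 0.0893
side 0.084 [253. 295.] 22 (array([643.5, 340.5]), array([6.5, 6. ]), 19.7) 0.0898
side 0.084 [260. 298.] 21 (array([628.4, 346.2]), array([5.9, 2.8]), 9.3) 0.0897
side 0.084 [257. 304.] 17 (array([633.4, 362.5]), array([3. , 6.9]), 75.0) 0.0904
side cab 1477 (array([ 492.3, -270.6]), array([237.5, 210.4]), 65.0)
-26.8 [0.4536 0.457  0.6508 0.6703] [-0.0984 -0.0949  0.1325  0.1394]
-28 [0.4522 0.4562 0.6528 0.6729] [-0.1098 -0.1057  0.1215  0.1283]
-29.5 [0.4495 0.4541 0.655  0.6758] [-0.1239 -0.1185  0.1083  0.1144]
-31 [0.4463 0.4514 0.6567 0.6782] [-0.138  -0.1323  0.095   0.1013]
door line [ 0.8985792  -0.4388114   0.564374   -0.16829108] 1662 2747
[ 0.46557164 -0.120042  ] [ 0.67045024 -0.22009224]
```

View pics/s2.png

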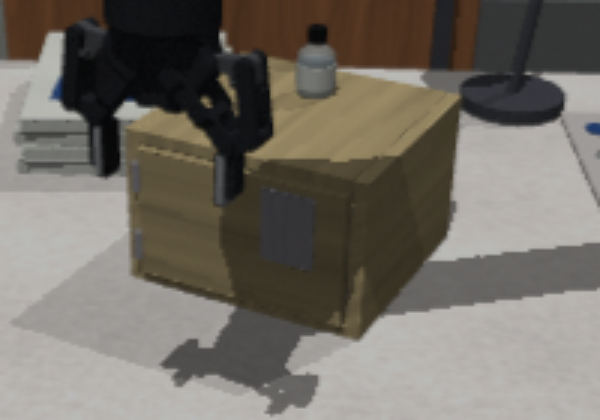

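The side crop shows the door flush in its frame and the plate at crop (287,228), which is about full pixel (326,166). Next I'll measure the plate.

```bash
python3 - <<'E'
from h import *
d=np.load("pics/side.npz");w=d["w"];im=d["img"].astype(int)
y=np.array([.8987,-.4385]);x=np.array([-.4385,-.8987])
reg=np.zeros((400,640),bool);reg[140:190,305:345]=1
sat=im.max(2)-im.min(2)
m=(reg&(sat<25)&(w[...,1]<-.05)).astype(np.uint8)
k,l,s,c=cv2.connectedComponentsWithStats(m);i=1+np.argmax(s[1:,4]);q=w[l==i]
print(s[i],c[i]);a=q[:,:2]@y;b=q[:,:2]@x
for nm,v in(("along",a),("depth",b),("z",q[:,2])):print(nm,np.percentile(v,[1,5,50,95,99]).round(4))
A=(np.percentile(a,1)+np.percentile(a,99))/2;B=np.median(b);print("plate",A*y+B*x)
v=cv2.fitLine(q[:,:2].astype(np.float32),cv2.DIST_HUBER,0,.01,.01).ravel();print("yaw",np.degrees(np.arctan2(v[1],v[0])))
# leaf either side of plate, and frame edges, z .05..0.14
Q=w[(w[...,2]>.04)&(w[...,2]<.14)&(w[...,1]<-.05)&(w[...,1]>-.3)&(w[...,0]>.4)&(w[...,0]<.72)];al=Q[:,:2]@y-A;de=Q[:,:2]@x-B
for lo in np.arange(-.09,.2,.015):
    t=de[(al>lo)&(al<lo+.015)&(abs(de)<.03)]; 
    if len(t):print(round(lo,3),len(t),np.percentile(t,[10,50,90]).round(4))
E
```

```text
[ 305  144   40   46 1639] [325.27150702 168.0780964 ]
along [0.4719 0.4767 0.5282 0.5827 0.5923]
depth [-0.1017 -0.1002 -0.0959 -0.0882 -0.0857]
z [0.0211 0.0338 0.0972 0.1554 0.1629]
plate [ 0.52023236 -0.14714999]
yaw -25.589478
-0.09 125 [0.0071 0.0142 0.0254]
-0.075 171 [0.0036 0.0081 0.011 ]
-0.06 180 [-0.0018  0.0009  0.0056]
-0.045 160 [-0.0019  0.0003  0.0026]
-0.03 161 [-0.0044 -0.0018  0.0015]
-0.015 147 [-0.0047 -0.0019  0.0008]
0.0 156 [-0.0049 -0.0023  0.0007]
0.015 129 [-0.0038 -0.0008  0.002 ]
0.03 145 [-0.0021  0.0002  0.0024]
0.045 106 [-0.0023 -0.0002  0.0024]
0.06 107 [-0.0026 -0.      0.0021]
0.075 131 [-0.0023 -0.0003  0.0021]
0.09 140 [-0.0023 -0.0001  0.0018]
0.105 137 [-0.0024 -0.0004  0.0018]
0.12 131 [-0.0024 -0.0003  0.0018]
0.135 136 [-0.0028 -0.0005  0.0019]
0.15 112 [-0.004  -0.001   0.0016]
0.165 79 [0.0041 0.007  0.0093]
```

```bash
python3 - <<'E'
from h import *
d=np.load("pics/side.npz");w=d["w"];im=d["img"]
y=np.array([.8987,-.4385]);x=np.array([-.4385,-.8987])
S=cv2.cvtColor(im,cv2.COLOR_RGB2HSV)[...,1]
reg=np.zeros((400,640),bool);reg[145:185,308:342]=1
print(S[166,305:350])
m=(reg&(S<45)).astype(np.uint8)
k,l,s,c=cv2.connectedComponentsWithStats(m);i=1+np.argmax(s[1:,4]);q=w[l==i]
print(s[i],c[i]);a=q[:,:2]@y;b=q[:,:2]@x
for nm,v in(("along",a),("depth",b),("z",q[:,2])):print(nm,np.nanpercentile(v,[1,5,50,95,99]).round(4),np.nanmean(v).round(4))
print("plate",np.nanmean(a)*y+np.nanmedian(b)*x)
E
```

```text
[91 90 93 91 91 89 94 89 94 89 89 60  9 14 14 14 14 14 19 14 10  9 14 14
 14  9  9 14 14 32 83 86 91 92 88 92 92 88 92 87 90 92 91 89 92]
[317 152  18  28 432] [325.38194444 165.81018519]
along [0.501  0.5029 0.5268 0.5515 0.5536] 0.5269
depth [-0.103  -0.1015 -0.0984 -0.0954 -0.0943] -0.0984
z [0.0691 0.0714 0.1065 0.1389 0.142 ] 0.106
plate [ 0.51666148 -0.14258885]
```

```bash
python3 go.py 0.4247,0.190,0.15,-4.3 0.4247,0.190,0.057,-4.3
```

```text
t 6.0 pos [0.5988 0.1165 0.2509] yawY -25.05 zax [ 0.0051  0.01   -0.9999] F [-0.16 -0.39 -0.51] w 0.0851 j [-0.66  0.4   0.54  1.71 -0.24  1.09 -0.48]
slide [-0.0083 -0.1888  0.1007] spin -20.75
slide [-0.0094 -0.1889  0.1937] spin -20.75
```

Call:
servo_tool([
  {"slide":[-0.002,-0.05,0.02],"spin":-5},
  {"slide":[-0.004,-0.1,0.045],"spin":-10},
  {"slide":[-0.006,-0.15,0.07],"spin":-15},
  {"slide":[-0.008,-0.189,0.09],"spin":-20.8},
  {"slide":[-0.008,-0.189,0.1],"spin":-20.8},
  {"slide":[-0.008,-0.189,0.1],"spin":-20.8},
])

```text
t: 6.75
tool_pos: [0.4253, 0.1893, 0.1504]
tool_rot: [[0.076, 0.997, 0.005], [0.997, -0.076, 0.009], [0.009, 0.005, -1.0]]
ft_force: [-0.7, -0.3, 0.8]
grip_width: 0.0854
```

```bash
python3 go.py 0.4247,0.190,0.057,-4.3
```

```text
t 6.75 pos [0.4253 0.1893 0.1504] yawY -4.34 zax [ 0.0052  0.0087 -0.9999] F [-0.71 -0.25  0.81] w 0.0854 j [-0.85  0.26  0.41  2.13 -0.16  0.77 -0.41]
slide [-0.0002 -0.001   0.0934] spin -0.04
```

Call:
servo_tool([
  {"slide":[0,-0.001,0.03],"spin":0},
  {"slide":[0,-0.001,0.06],"spin":0},
  {"slide":[0,-0.001,0.08],"spin":0},
  {"slide":[0,-0.001,0.0935],"spin":0},
  {"slide":[0,-0.001,0.0935],"spin":0},
])

```text
t: 7.38
tool_pos: [0.4254, 0.1894, 0.0565]
tool_rot: [[0.077, 0.997, 0.005], [0.997, -0.077, 0.008], [0.008, 0.004, -1.0]]
ft_force: [0.9, 0.7, -0.1]
grip_width: 0.0856
```

Call:
servo_tool([
  {"slide":[0,0,0],"spin":0},
  {"slide":[0,0,0],"spin":0},
  {"slide":[0,0,0],"spin":0},
  {"slide":[0,0,0],"spin":0},
  {"slide":[0,0,0],"spin":0},
  {"slide":[0,0,0],"spin":0},
], fingers=0, force=60)

```text
t: 8.12
tool_pos: [0.4258, 0.19, 0.0577]
tool_rot: [[0.077, 0.997, 0.006], [0.997, -0.077, 0.009], [0.009, 0.005, -1.0]]
ft_force: [-3.1, -0.3, 8.9]
grip_width: 0.0431
```

```bash
python3 go.py; python3 - <<'E'
from h import *
c2,w2=grab("side");cv2.imwrite("pics/s3.png",cv2.resize(c2["img"][200:340,290:450,::-1],None,fx=4,fy=4))
E
```

```text
t 8.12 pos [0.4258 0.19   0.0577] yawY -4.41 zax [ 0.0059  0.0091 -0.9999] F [-3.07 -0.34  8.94] w 0.0431 j [-0.77  0.44  0.34  2.18 -0.28  0.55 -0.3 ]
```

View pics/s3.png

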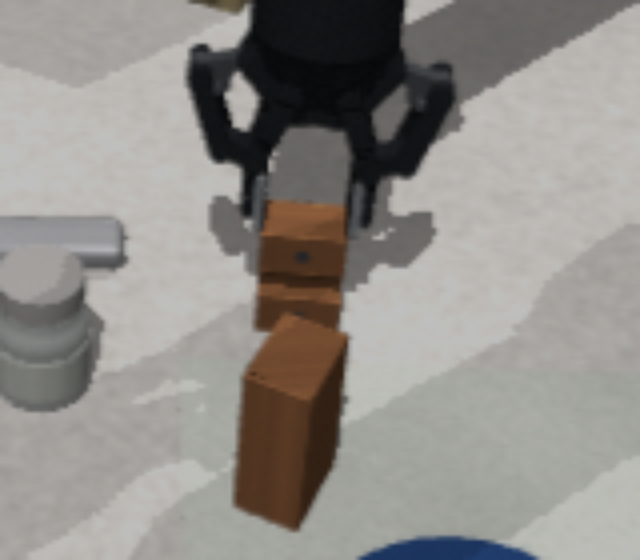

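The pull is gripped near its top, between the pads at crop (303,230), with its groove facing the camera. The offcut is untouched.

Call:
servo_tool([
  {"slide":[0,0,-0.01],"spin":0},
  {"slide":[0,0,-0.03],"spin":0},
  {"slide":[0,0,-0.06],"spin":0},
  {"slide":[0,0,-0.1],"spin":0},
  {"slide":[0,0,-0.13],"spin":0},
  {"slide":[0,0,-0.13],"spin":0},
  {"slide":[0,0,-0.13],"spin":0},
])

```text
t: 9.05
tool_pos: [0.4244, 0.1887, 0.1874]
tool_rot: [[0.077, 0.997, 0.005], [0.997, -0.077, 0.009], [0.009, 0.005, -1.0]]
ft_force: [0.5, 0.6, -1.6]
grip_width: 0.0431
```

```bash
cat > pull.py <<'E'
from h import *
import sys
c,w=grab("side");o=observe();p=o["tool_pos"];R=np.array(o["tool_rot"])
im=c["img"].astype(int)
near=np.hypot(w[...,0]-p[0],w[...,1]-p[1])<.045
m=(im[...,0]>1.6*im[...,2])&near&(abs(w[...,2]-p[2])<.09)
Q=(w[m]-p)@R   # in tool axes
print("n",m.sum())
for i,nm in enumerate("xyz"):print(nm,np.percentile(Q[:,i],[1,5,50,95,99]).round(4))
print("front-face x by tool z:")
for lo in np.arange(-.02,.06,.008):
    t=Q[(Q[:,2]>lo)&(Q[:,2]<lo+.008)]
    if len(t)>10:
        f=t[t[:,0]>np.percentile(t[:,0],40)]
        print(round(lo,3),len(t),np.percentile(t[:,0],[5,50,90]).round(4),np.percentile(t[:,1],[2,98]).round(4),"slope",np.polyfit(f[:,1],f[:,0],1)[0].round(3))
E
python3 pull.py; python3 go.py 0.5650,-0.043,0.19,-26
```

```text
n 774
x [-0.0125 -0.0073  0.0135  0.0163  0.0173]
y [-0.0223 -0.0206 -0.0011  0.0189  0.0206]
z [-0.0137 -0.0127  0.0113  0.0516  0.0548]
front-face x by tool z:
-0.02 92 [-0.0116  0.0013  0.0131] [-0.0213  0.0185] slope -0.039
-0.012 156 [-0.0117  0.012   0.016 ] [-0.0191  0.0204] slope -0.03
-0.004 66 [0.0133 0.0149 0.0161] [-0.0216  0.0212] slope -0.011
0.004 75 [0.0129 0.0148 0.0161] [-0.0215  0.0206] slope -0.003
0.012 24 [0.0127 0.0141 0.0151] [-0.0202  0.0194] slope -0.008
0.02 25 [-0.0024 -0.0007  0.0002] [-0.021   0.0187] slope -0.017
0.028 165 [-0.002   0.0088  0.0148] [-0.0213  0.0193] slope 0.002
0.036 67 [0.0128 0.0144 0.0162] [-0.022   0.0203] slope 0.006
0.044 66 [0.0127 0.0145 0.0161] [-0.0221  0.0198] slope -0.003
0.052 35 [0.0122 0.0146 0.0162] [-0.0219  0.0193] slope 0.018
t 9.1 pos [0.4243 0.1885 0.1869] yawY -4.4 zax [ 0.0044  0.0081 -1.    ] F [-0.41  0.42 -0.61] w 0.043 j [-0.88  0.2   0.44  2.11 -0.12  0.85 -0.44]
slide [-0.22    0.1581 -0.0044] spin 21.6
```

```bash
python3 go.py 0.5585,-0.057,0.19,-26 0.5585,-0.057,0.1275,-26
```

```text
t 9.1 pos [0.4243 0.1885 0.1869] yawY -4.4 zax [ 0.0044  0.0081 -1.    ] F [-0.41  0.42 -0.61] w 0.043 j [-0.88  0.2   0.44  2.11 -0.12  0.85 -0.44]
slide [-0.2344  0.1527 -0.0045] spin 21.6
slide [-0.235   0.1524  0.058 ] spin 21.6
```

Call:
servo_tool([
  {"slide":[-0.04,0.025,0],"spin":3.6},
  {"slide":[-0.08,0.05,0],"spin":7.2},
  {"slide":[-0.12,0.075,0],"spin":10.8},
  {"slide":[-0.16,0.1,0],"spin":14.4},
  {"slide":[-0.2,0.13,0.01],"spin":18},
  {"slide":[-0.235,0.1525,0.03],"spin":21.6},
  {"slide":[-0.235,0.1525,0.058],"spin":21.6},
  {"slide":[-0.235,0.1525,0.058],"spin":21.6},
])

```text
t: 10.1
tool_pos: [0.5559, -0.0574, 0.1242]
tool_rot: [[0.439, 0.898, -0.003], [0.898, -0.439, 0.007], [0.005, -0.006, -1.0]]
ft_force: [0.6, -0.1, -1.3]
grip_width: 0.0428
```

```bash
python3 pull.py|head -4;python3 go.py 0.5234,-0.1289,0.1275,-26
```

```text
n 516
x [-0.0145 -0.0114  0.0111  0.0156  0.0168]
y [-0.0257 -0.0251 -0.007   0.0186  0.0211]
z [-0.0111 -0.0105  0.0202  0.0537  0.057 ]
t 10.15 pos [ 0.5571 -0.057   0.1258] yawY -26.01 zax [ 1.0e-04  7.6e-03 -1.0e+00] F [ 0.38  0.65 -0.56] w 0.043 j [-0.4   0.48  0.58  1.94 -0.36  0.83 -0.08]
slide [-0.0794  0.0012 -0.0022] spin -0.01
```

Call:
servo_tool([
  {"slide":[-0.02,0.001,-0.002],"spin":0},
  {"slide":[-0.04,0.001,-0.002],"spin":0},
  {"slide":[-0.055,0.001,-0.002],"spin":0},
  {"slide":[-0.064,0.001,-0.002],"spin":0},
  {"slide":[-0.064,0.001,-0.002],"spin":0},
])

```text
t: 10.78
tool_pos: [0.5297, -0.1158, 0.1276]
tool_rot: [[0.44, 0.898, 0.001], [0.898, -0.44, 0.008], [0.007, -0.003, -1.0]]
ft_force: [0.3, 0.4, -1.2]
grip_width: 0.0431
```

```bash
python3 go.py 0.5234,-0.1289,0.1275,-26; python3 - <<'E'
from h import *
c2,w2=grab("side");cv2.imwrite("pics/s4.png",cv2.resize(c2["img"][90:230,250:410,::-1],None,fx=4,fy=4))
E
```

```text
t 10.78 pos [ 0.5297 -0.1158  0.1276] yawY -26.1 zax [ 5.0e-04  7.8e-03 -1.0e+00] F [ 0.32  0.37 -1.25] w 0.0431 j [-0.31  0.45  0.59  1.98 -0.35  0.81  0.03]
slide [-0.0146  0.0001  0.    ] spin -0.1
```

View pics/s4.png

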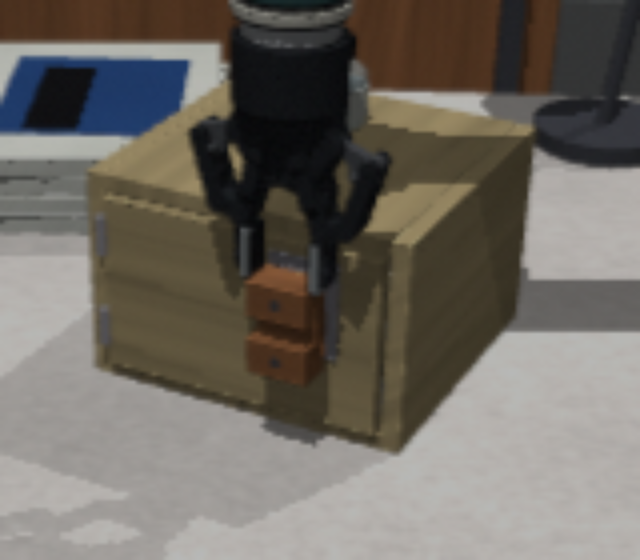

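The pull sits centred in front of the plate at crop (290,320), upright and a few millimetres off. I'll press slowly now.

Call:
servo_tool([
  {"slide":[-0.004,0,0],"spin":0},
  {"slide":[-0.008,0,0],"spin":0},
  {"slide":[-0.01,0,0],"spin":0},
  {"slide":[-0.01,0,0],"spin":0},
])

```text
t: 11.32
tool_pos: [0.5256, -0.1241, 0.1274]
tool_rot: [[0.439, 0.898, 0.0], [0.898, -0.439, 0.008], [0.007, -0.003, -1.0]]
ft_force: [-0.3, 0.1, -0.6]
grip_width: 0.0428
```

Call:
servo_tool([
  {"slide":[-0.001,0,0],"spin":0},
  {"slide":[-0.002,0,0],"spin":0},
])

```text
t: 11.58
tool_pos: [0.5247, -0.1259, 0.1274]
tool_rot: [[0.439, 0.899, 0.0], [0.899, -0.439, 0.008], [0.007, -0.003, -1.0]]
ft_force: [-0.7, -0.1, -0.7]
grip_width: 0.0427
```

Call:
servo_tool([
  {"slide":[-0.001,0,0],"spin":0},
  {"slide":[-0.002,0,0],"spin":0},
])

```text
t: 11.82
tool_pos: [0.5238, -0.1277, 0.1274]
tool_rot: [[0.439, 0.899, 0.0], [0.899, -0.439, 0.008], [0.007, -0.003, -1.0]]
ft_force: [1.6, -0.6, -1.4]
grip_width: 0.0425
```

Call:
servo_tool([
  {"slide":[-0.001,0,0],"spin":0},
  {"slide":[-0.002,0,0],"spin":0},
])

```text
t: 12.08
tool_pos: [0.5233, -0.1287, 0.1275]
tool_rot: [[0.438, 0.899, 0.001], [0.899, -0.438, 0.009], [0.009, -0.003, -1.0]]
ft_force: [1.2, 3.7, -0.4]
grip_width: 0.0426
```

Call:
servo_tool([
  {"slide":[-0.001,0,0],"spin":0},
  {"slide":[-0.002,0,0],"spin":0},
])

```text
t: 12.32
tool_pos: [0.5231, -0.129, 0.1275]
tool_rot: [[0.437, 0.899, 0.002], [0.899, -0.437, 0.011], [0.01, -0.003, -1.0]]
ft_force: [2.0, 7.5, -0.8]
grip_width: 0.0432
```

Call:
servo_tool([
  {"slide":[-0.001,0,0],"spin":0},
  {"slide":[-0.002,0,0],"spin":0},
])

```text
t: 12.58
tool_pos: [0.5229, -0.1293, 0.1276]
tool_rot: [[0.436, 0.9, 0.003], [0.9, -0.436, 0.012], [0.012, -0.003, -1.0]]
ft_force: [3.2, 6.1, -0.9]
grip_width: 0.0428
```

Call:
servo_tool([
  {"slide":[-0.0025,0,0],"spin":0},
  {"slide":[-0.003,0,0],"spin":0},
  {"slide":[-0.003,0,0],"spin":0},
  {"slide":[-0.003,0,0],"spin":0},
])

```text
t: 13.08
tool_pos: [0.5226, -0.1297, 0.1276]
tool_rot: [[0.434, 0.901, 0.004], [0.901, -0.434, 0.015], [0.015, -0.003, -1.0]]
ft_force: [3.1, 8.2, -0.5]
grip_width: 0.0426
```

```bash
python3 - <<'E'
from h import *
n=np.array([.438,.899,0])
for i in range(5):
    o=observe();print(round(o["t"],2),np.round(o["tool_pos"],4),np.round(o["ft_force"],1),(np.array(o["ft_force"])@n).round(2),round(o["grip_width"],4))
    read_camera("side")
E
python3 pull.py
```

```text
13.07 [ 0.5226 -0.1297  0.1276] [ 3.1  8.2 -0.5] 8.69 0.0426
13.12 [ 0.5226 -0.1297  0.1276] [ 3.1  7.2 -1.5] 7.79 0.0429
13.18 [ 0.5226 -0.1296  0.1276] [ 3.   7.9 -0.4] 8.47 0.0433
13.22 [ 0.5226 -0.1297  0.1276] [ 3.9  6.7 -0.2] 7.76 0.0429
13.28 [ 0.5226 -0.1297  0.1276] [ 2.5  6.7 -0.6] 7.12 0.0432
n 493
x [-0.0187 -0.0117  0.0128  0.0175  0.0188]
y [-0.025  -0.0241 -0.0055  0.0197  0.0222]
z [-0.0137 -0.0119  0.0244  0.0545  0.0745]
front-face x by tool z:
-0.02 21 [-0.012   0.0026  0.0148] [-0.0301  0.0176] slope -0.113
-0.012 89 [-0.0106  0.0105  0.0163] [-0.022  0.022] slope 0.006
-0.004 51 [-0.0078  0.0139  0.0175] [-0.0288  0.0201] slope -0.02
0.004 50 [-0.0077  0.0145  0.0168] [-0.0241  0.0214] slope -0.032
0.012 26 [-0.0098  0.0124  0.0148] [-0.0251  0.0191] slope 0.076
0.02 28 [-0.0133 -0.001   0.0011] [-0.024   0.0182] slope 0.005
0.028 92 [-0.0049  0.0079  0.0165] [-0.0244  0.0223] slope -0.004
0.036 49 [-0.0074  0.0147  0.0168] [-0.0244  0.0197] slope 0.034
0.044 43 [-0.0086  0.0146  0.0169] [-0.0248  0.0227] slope 0.011
0.052 35 [-0.0065  0.0146  0.0163] [-0.0248  0.0198] slope -0.037
```

Call:
servo_tool([
  {"slide":[-0.003,0,0],"spin":0},
  {"slide":[-0.0035,0,0],"spin":0},
  {"slide":[-0.0038,0,0],"spin":0},
  {"slide":[-0.0038,0,0],"spin":0},
  {"slide":[-0.0038,0,0],"spin":0},
  {"slide":[-0.0038,0,0],"spin":0},
])

```text
t: 14.12
tool_pos: [0.5223, -0.1301, 0.1277]
tool_rot: [[0.431, 0.902, 0.005], [0.902, -0.431, 0.018], [0.019, -0.003, -1.0]]
ft_force: [4.7, 8.3, -0.0]
grip_width: 0.0427
```

```bash
python3 - <<'E'
from h import *
n=np.array([.438,.899,0]);f=[]
for i in range(12):
    o=observe();f.append(np.array(o["ft_force"])@n);c=read_camera("side")
print(round(o["t"],2),np.round(o["tool_pos"],4),np.round(o["tool_rot"],3).tolist(),np.round(f,1),np.mean(f))
cv2.imwrite("pics/s5.png",cv2.resize(c["img"][90:230,250:410,::-1],None,fx=4,fy=4))
E
```

```text
14.68 [ 0.5223 -0.1301  0.1277] [[0.431, 0.902, 0.005], [0.902, -0.431, 0.018], [0.019, -0.003, -1.0]] [ 9.5 10.5 10.3  9.4  9.1  9.1  9.9  9.   9.1  9.3  9.3  9.6] 9.52280652635926
```

View pics/s5.png

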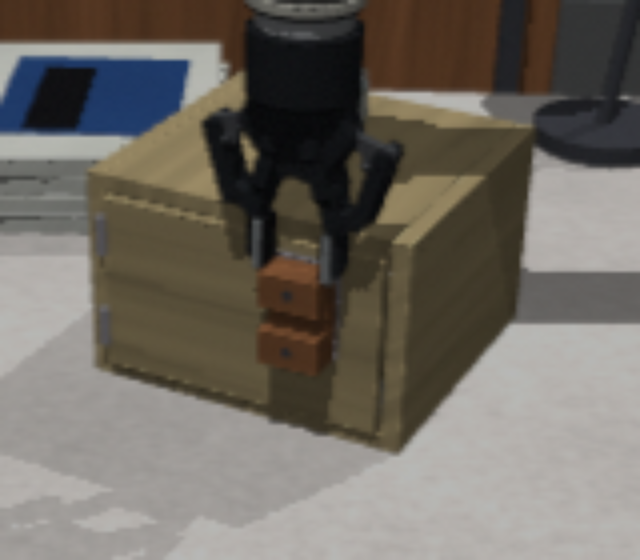

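The pull lies flat on the plate at crop (295,318), with slim margins of plate showing at the top and right. The push is a steady 9.5 N or so.

```bash
python3 -c "
from rig import robot;print(robot.hand_in())"; python3 go.py
```

```text
the job is handed in; nothing more can be done
None
the job is handed in; nothing more can be done
```

I pushed the door shut first, then gripped and lifted the pull, and pressed its flat back onto the steel plate. I handed the job in at about 14.7 s, still holding and pressing, and no verdict was reported.

**Last checks before handing in:**
- **Push:** the wrist force square to the door averaged 9.5 N (9.0 to 10.5 N over the last 0.6 s). No reading I took with the pull on the plate was above 10.5 N.
- **Position:** by the arm's pose, the pull is centred on the plate to about 1–2 mm sideways and in height. Its underside is about 70 mm off the table.
- **Angle:** the tool leans about 0.02 rad from vertical and is turned within 0.01 rad of square to the door.
- **Door:** after the push, the door face lined up with the cabinet front to within the measurement error. I saw no clear force drop as it went over the catch, so I am judging it seated from that picture.

**Where measurements disagreed:**
- The plate's depth from the side camera and from the cabinet outline differed by about 8 mm, so I set the final depth by contact force.
- The gripper read 43 mm on the 46 mm wide pull, but later checks showed no slip.

The last picture agrees with these figures. The bystanders were not touched as far as I saw, but I did not re-measure each of them at the end.

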